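# Spring the battery tray of the watering controller

## Task

The batteries of the grey watering controller need changing: take the slim release rod from the tool rack, push it straight down through the slot in the controller's top until the hidden latch tab lets go and the battery tray springs out at the front. Then hang the rod back upright in the same hole of the rack, and leave the other tool in the rack alone.

Things in the scene. Friction and masses are not known exactly. Their poses are not given: they have to be found in the camera images.
- rod_grip (a point): Mid-height of the release rod's square wooden grip (24 x 24 mm, 60 mm tall). Below: steel flange 52 x 52 x 6 mm, its top 30 mm under this point, then a round steel shaft 10 mm thick, 85 mm long; tip 121 mm under this point. z up along the rod, x and y square to the grip's faces. About 0.15 kg. Hangs by its flange in one of the rack's two holes, turned as the rack is.
- tool_rack: Fixed wooden rack, 80 (x) x 200 (y) mm, origin at bench level under its centre. Its top plate, 8 mm thick, has its upper face 100 mm above the bench, and two square 26 mm through holes at y = -55 and y = +55 mm; open below. The release rod hangs in one hole, the seed press in the other.
- press_knob (a point): Centre of the round wooden ball knob (36 mm across, 134 mm above the bench) of the other tool in the rack, a stubby seed press with a flange 52 x 52 mm and a wooden shaft 20 mm thick and 45 mm long. Not needed.
- slot (a point): Centre of the slot in the top of the grey controller, a fixed box 180 (x) x 140 (y) x 90 mm high; level with the top face, 30 mm behind its centre. x points from front to back, z up. Slot 24 mm in x, 50 mm in y, top 4 mm thick. A sprung steel tab lies under all of it, 40 mm down: 2 N to start, lets the tray go once 9 mm down (about 5 N), hard stop at 12 mm; rises again when freed.
- battery_tray (a joint): How far the black battery tray has slid out of the controller's front, in m: 0 shut and latched, 0.035 fully out. A light spring drives it out and keeps it out once the tab has been pressed down.
There are look-alikes about, which are no part of the job. Several things look just like the part that bears slot: the one meant starts farthest to the robot's left.

How it is judged:
By the outcome, as a careful person would: the job done as asked, in the order asked, and still so for the second after the job is handed in, with the robot touching nothing.
It also fails if it takes over 58 s, if anything falls off the work surface, if the arm or the gripper's body presses on something with over 40 N, if the wrist force passes 120 N, or if a joint passes its speed limit or range.

## Robot

A 7-joint arm with a two-finger parallel gripper is mounted at the origin on the work surface; the furniture and walls round the work are solid. World frame = base frame: x ahead of the robot, y to its left, z up, the work surface at z = 0. Lengths are in m, angles in degrees, forces in N, time in s.
With the tool pointing down it reaches from about 0.4 to 0.875 m from the base axis. Payload 4.4 kg.
Tool frame: the origin (TCP) lies midway between the tips of the shut fingers; the grasp point (between the pads) lies 19 mm behind it (grip_depth is the distance from the TCP to the grasp point, in m); z points along the fingers, y is the direction in which the jaws open and shut (so a half turn about z gives the same grasp; the last joint's range is limited). The gripper opens to 85 mm and grips with 20 to 120 N. Pads are 22 mm wide; open, the fingers measure 114 mm over their backs; the gripper's body (76 mm by 85 mm) begins 54 mm behind the grasp point. The pads swing forward as they close: fully open they stand 13 mm farther back than shut.
Start: joints at [63.495, 36.005, 2.206, 86.941, -1.547, 57.084, -1.146], TCP at [0.251, -0.599, 0.231] pointing down, gripper open.
Joint ranges: [-175.42, 175.42], [-21.48, 121.26], [-71.46, 75.88], [10.55, 141.38], [-63.04, 243.04], [13.31, 113.54], [-168.57, 168.57]. Speed limits (degrees/s): [147.25, 147.25, 180, 180, 180, 180, 180].

## Interface

Orientations are given as a 3x3 rotation matrix whose columns are the frame's x, y, z axes.
In Python, from rig import read_state, snapshot, calibration, job_done, recognise, grip_depth gives the robot as it stands.
- The arm moves only by the tool jog_arm, never from a script. Its argument "targets" is a list of rows, each an object of numbers: "dx", "dy", "dz": the shift along the world's x, y, z in mm; "wx", "wy", "wz": the turn, a rotation vector about the world's x, y, z in degrees; "jaw": the opening in per cent of the stroke, from 0 (shut) to 100 (fully open). In form: [{"dx": .., "dy": .., "dz": .., "wx": .., "wy": .., "wz": .., "jaw": ..}, ...]. A call has 1 to 20 rows; each row is the pose to reach, as a shift and turn from the pose commanded when the call began; what a row does not reach only later rows make up. A row lasts 1/10 s, in which the tool goes at most 50 mm and 8.59 degrees, less where a joint would pass 70% of its speed; a pose out of reach is approached as far as the arm can. A call with a gripper value outside its range is refused whole. The fingers move at their own pace and stop on an object; "squeeze" is the grip in N (left out, the last holds). Time passes only in rows, so rows that repeat a pose let the fingers close. It gives the time, the measured TCP pose, the force and the opening at its end, in the units of the state.
- read_state(): the state, without advancing time (a new reading comes with each control period).
- snapshot(name): name is "scene" or "top" or "wrist"; returns the picture (384x512x3 uint8, red, green, blue); there is no depth.
- calibration(name): a dict with "K" (3x3 intrinsics, pixels), "R" (3x3) and "t" (3): a world point X has camera coordinates R X + t. Camera axes: x right, y down, z forward; pixel columns grow to the right and rows downward; lengths in m; the calibration is good to about 2 mm. A picture is of the moment at which its call begins: read the wrist's pose just before it. calibration takes no time and is no camera call; for the wrist camera it gives the pose at the moment of the call.
- job_done(): hands the job in, once; it reports no verdict.
Trained networks look in the newest picture that a camera, given by its name, has taken for a name from the list of things; names that differ only in an ending like _2 or _b are one class to them, and where a whole thing is asked for, a point or a joint stands for the part that bears it (a point fixed in the world has none). Each returns a list of dicts, best first, with "p" (0 to 1); they miss things now and then, are a little off and sometimes report something else, mostly with a low value. They report only what shows in the picture. A call takes as long as a camera call. They do not tell look-alikes from the thing itself.
- recognise(camera, thing): "bbox" ([left, top, width, height] in pixels, round what is visible of it).
The state is a dict: "clock": time; "joint_positions": joint angles; "joint_vel": joint speeds; "joint_torque": joint torques, N m; "position": TCP position; "tcp_rot": TCP orientation; "contact_force": force on the tool from outside, world axes, zero at the start; "ft_torque": the same for the moment, N m; "opening": finger opening in m.
Only numpy, scipy, OpenCV 4.12 (cv2) and the standard library are available. Lean on these libraries where they do the work, as an engineer would, in place of code of your own. Each camera call takes 0.05 s, during which the arm holds its last target.

## Working session

There is one attempt and no reset: what is moved stays moved. The work goes in short steps, Python scripts to look and compute and a tool call to move; the robot and the scene stay as the last step left them, time stands still between calls to the robot, and variables do not carry over. Pictures are saved under pics/ and viewed, and the job is handed in when it is done.

Besides the shell and the picture viewer there is one more tool, called after "Request:" in YAML: its name, and indented under it one key for each argument. jog_arm: Moves the arm, as the interface text tells. Its arguments: {"type":"object","properties":{"targets":{"type":"array"},"squeeze":{"type":"number"}},"required":["targets"]}

```bash
mkdir -p pics; ls
cat > h.py <<'E'
import numpy as np, cv2
from rig import *
def save(n,img,s=1.5):
    cv2.imwrite('pics/'+n+'.png',cv2.cvtColor(cv2.resize(img,None,fx=s,fy=s,interpolation=cv2.INTER_CUBIC),cv2.COLOR_RGB2BGR))
def ray(cam,u,v,z,c=None):
    c=c or calibration(cam);K=np.array(c['K']);R=np.array(c['R']);t=np.array(c['t'])
    o=-R.T@t;d=R.T@np.linalg.inv(K)@np.array([u,v,1.]);return o+d*(z-o[2])/d[2]
def proj(cam,X,c=None):
    c=c or calibration(cam);p=np.array(c['K'])@(np.array(c['R'])@np.array(X)+np.array(c['t']));return p[:2]/p[2]
E
python3 - <<'E'
from h import *
s=read_state();print(s['clock'],s['position'],s['tcp_rot'],s['opening'],s['contact_force'],grip_depth)
for n in['scene','top']:
    save(n+'0',snapshot(n))
    for t in['rod_grip','tool_rack','press_knob','slot','battery_tray']:
        print(n,t,[(np.round(d['bbox']).tolist(),round(d['p'],2)) for d in recognise(n,t)])
print(read_state()['clock'])
E
```

```text
pics
0.0 [ 0.2509849  -0.59891248  0.23039321] [[ 9.22310462e-01  3.86449053e-01 -7.35008956e-04]
 [ 3.86449752e-01 -9.22308851e-01  1.72395399e-03]
 [-1.16848772e-05 -1.87406483e-03 -9.99998244e-01]] 0.08556352463070392 [-0.63363431  0.29364391 -0.79114034] 0.0187
scene rod_grip [([336.0, 212.0, 18.0, 29.0], 0.72)]
scene tool_rack [([324.0, 213.0, 68.0, 54.0], 0.79)]
scene press_knob [([371.0, 227.0, 21.0, 19.0], 0.68)]
scene slot [([126.0, 109.0, 61.0, 58.0], 0.93), ([221.0, 185.0, 73.0, 72.0], 0.85), ([166.0, 147.0, 66.0, 62.0], 0.84), ([82.0, 169.0, 70.0, 62.0], 0.57)]
scene battery_tray []
top rod_grip [([157.0, 168.0, 19.0, 17.0], 0.74), ([119.0, 159.0, 65.0, 30.0], 0.52)]
top tool_rack [([120.0, 159.0, 65.0, 31.0], 0.97)]
top press_knob [([124.0, 165.0, 18.0, 14.0], 0.56)]
top slot [([290.0, 157.0, 66.0, 67.0], 0.88), ([224.0, 131.0, 52.0, 67.0], 0.86), ([362.0, 197.0, 64.0, 67.0], 0.81), ([354.0, 113.0, 57.0, 61.0], 0.73), ([120.0, 163.0, 63.0, 29.0], 0.67)]
top battery_tray []
0.6
```

View pics/scene0.png

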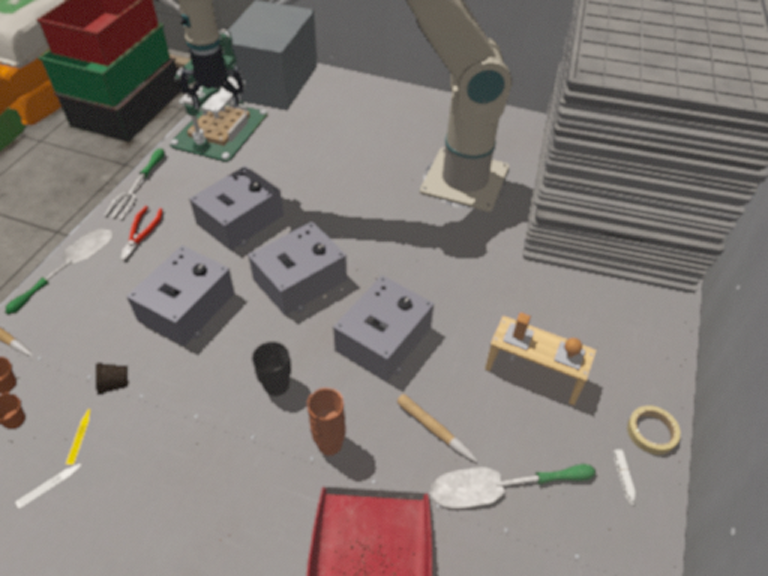

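View pics/top0.png

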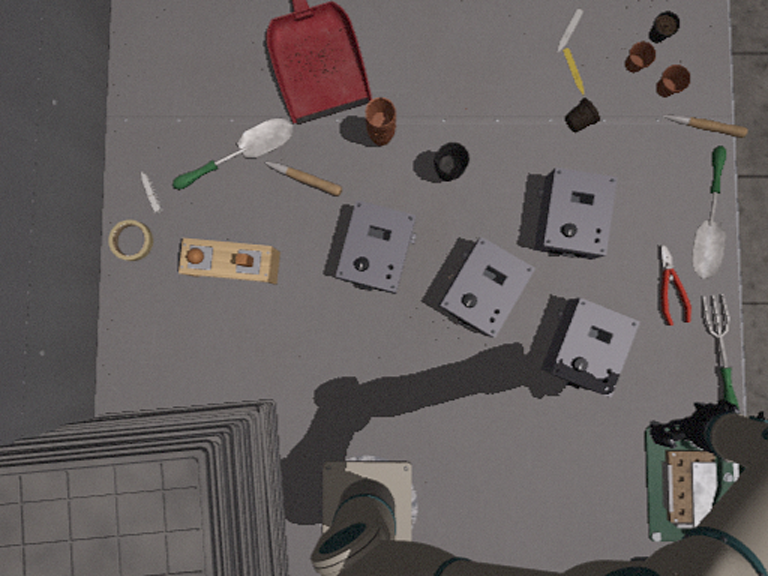

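Run:
```python
from h import *
for n in['scene','top']:
    c=calibration(n);print(n,np.round(-np.array(c['R']).T@np.array(c['t']),3),np.round(c['R'],2).tolist(),c['K'][0][0])
for uv in [(323,190),(250,164),(394,230),(382,143)]: print(uv,ray('top',*uv,0.09))
for uv in [(166,176)]: print('rod',ray('top',*uv,0.16))
print('knob',ray('top',133,172,.134))
```

```text
scene [1.414 0.259 1.194] [[-0.35, 0.94, 0.02], [0.7, 0.28, -0.65], [-0.62, -0.22, -0.76]] 433.48740580703645
top [ 0.435 -0.061  1.339] [[0.01, -1.0, -0.01], [-1.0, -0.0, -0.07], [0.07, 0.01, -1.0]] 373.38777906865505
(323, 190) [ 0.51064238 -0.26490788  0.09      ]
(250, 164) [ 0.597272   -0.02005846  0.09      ]
(394, 230) [ 0.37894667 -0.49876565  0.09      ]
(382, 143) [ 0.67019164 -0.46449607  0.09      ]
rod [0.54876419 0.24464084 0.16      ]
knob [0.56390066 0.35941392 0.134     ]
```

The four controllers (top picture, native px) are A (250,164), B (323,190), C (394,230) and D (382,143). A, at y ≈ -0.02, is farthest to the robot's left (+y is image left). The rod is the square grip at (166,176), and the ball knob at (133,172) is the other tool. I'll confirm with a crop.

Run:
```python
from h import *
i=snapshot('top'); save('crop1',i[120:210,110:290],4.4)
i=snapshot('scene'); save('crop2',i[170:270,210:410],4)
```

```text
(no output)
```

View pics/crop1.png

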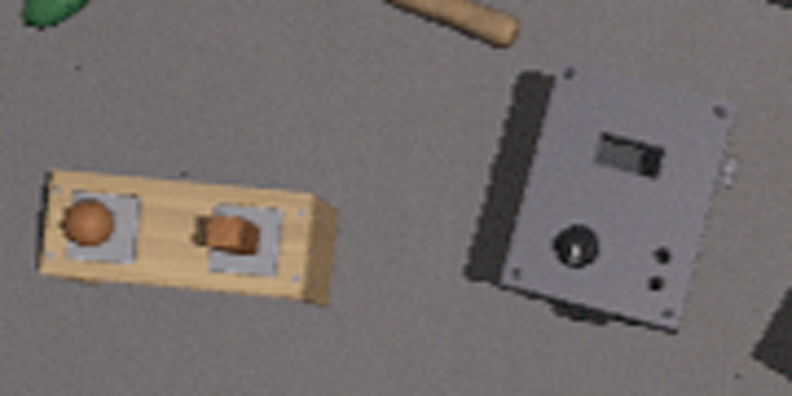

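View pics/crop2.png

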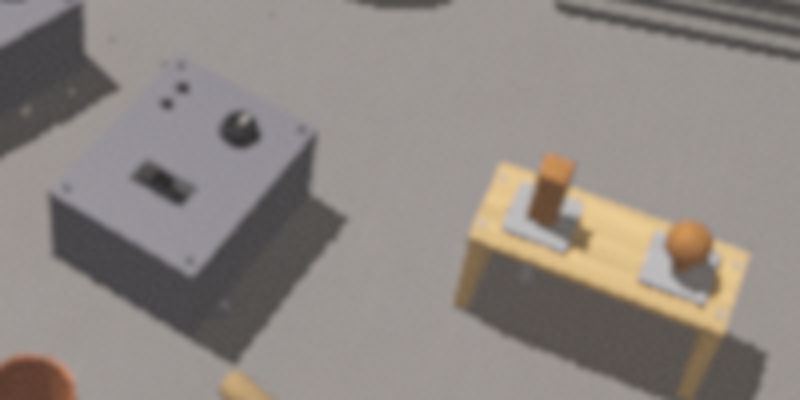

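```bash
cat >> h.py <<'E'
def rect(cam,pts,z,c=None):
    P=np.array([ray(cam,u,v,z,c)[:2] for u,v in pts]); 
    e=[np.linalg.norm(P[i]-P[(i+1)%4])*1000 for i in range(4)]
    a=[np.degrees(np.arctan2(*(P[(i+1)%4]-P[i])[::-1])) for i in range(4)]
    return P.mean(0).round(4),np.round(e,1),np.round(a,1)
E
python3 - <<'E'
from h import *
f=lambda p:[(110+u/4.4-.4,120+v/4.4-.4) for u,v in p]
g=lambda p:[(210+u/4-.4,170+v/4-.4) for u,v in p]
print('rack',rect('top',f([(52,170),(315,192),(302,300),(40,275)]),.1))
print('ctl',rect('top',f([(553,65),(735,100),(678,332),(500,285)]),.09))
print('slot',rect('top',f([(602,132),(664,148),(660,177),(597,165)]),.09))
print('flange',rect('top',f([(216,204),(282,208),(276,277),(210,270)]),.106))
print('rack s',rect('scene',g([(503,162),(748,252),(722,330),(470,238)]),.1))
print('ctl s',rect('scene',g([(178,62),(318,132),(192,275),(50,195)]),.09))
print('slot s',rect('scene',g([(146,160),(197,188),(181,206),(131,178)]),.09))
print('fl s',rect('scene',g([(523,185),(582,210),(568,248),(505,222)]),.106))
# grip top
print('gtop top',ray('top',*f([(222,232)])[0],.166), ray('scene',*g([(557,160)])[0],.166))
E
```

```text
rack (array([0.565 , 0.3146]), array([202.2,  82.8, 200.7,  80.7]), array([-94.6, 174.3,  84.8,  -4.7]))
ctl (array([ 0.5976, -0.0191]), array([142.7, 183.7, 140.5, 174.5]), array([-100.8,  166.4,   75.5,  -12.9]))
slot (array([ 0.6281, -0.0298]), array([49.2, 22.6, 49.2, 25.8]), array([-104.4,  172.5,   79.3,   -8.1]))
flange (array([0.5604, 0.2604]), array([50.3, 52.5, 50.4, 50.3]), array([-93.3, 176.3,  84.2,  -3.8]))
rack s (array([0.5657, 0.3148]), array([198.1,  78.8, 196.5,  82.4]), array([ 85.1,  -5.5, -93.9, 175.7]))
ctl s (array([ 0.6033, -0.0197]), array([136.6, 175.6, 134.6, 173.8]), array([  77.6,  -15.7, -103.1,  165. ]))
slot s (array([ 0.6283, -0.0289]), array([49.4, 22. , 48.3, 21.8]), array([  76.5,  -14.9, -103.7,  168. ]))
fl s (array([0.5623, 0.2624]), array([49.2, 39.7, 51.3, 40.6]), array([ 81.6,  -3.6, -97.2, 173.2]))
gtop top [0.5597906 0.2622326 0.166    ] [0.55440337 0.25958929 0.166     ]
```

Run:
```python
from h import *
print('stack base corners', ray('scene',351,165,0),ray('scene',464,190,0), ray('top',183,267,.0),ray('top',183,267,.4))
print(proj('top',[.26,.2,.5]))
```

```text
stack base corners [0.19872055 0.22016959 0.        ] [0.17144023 0.63482903 0.        ] [0.24011317 0.21822617 0.        ] [0.29842032 0.13491195 0.4       ]
[143.85378929 290.96075872]
```

Request:
jog_arm:
  targets:
    - {"dx":50,"dy":60,"dz":20,"wz":20,"jaw":100}
    - {"dx":100,"dy":120,"dz":20,"wz":40,"jaw":100}
    - {"dx":200,"dy":260,"dz":20,"wz":62.3,"jaw":100}
    - {"dx":299,"dy":399,"dz":20,"wz":62.3,"jaw":100}
    - {"dx":299,"dy":399,"dz":20,"wz":62.3,"jaw":100}
    - {"dx":299,"dy":399,"dz":20,"wz":62.3,"jaw":100}
    - {"dx":299,"dy":399,"dz":20,"wz":62.3,"jaw":100}
    - {"dx":299,"dy":399,"dz":20,"wz":62.3,"jaw":100}
    - {"dx":299,"dy":399,"dz":20,"wz":62.3,"jaw":100}
    - {"dx":299,"dy":399,"dz":20,"wz":62.3,"jaw":100}
    - {"dx":299,"dy":399,"dz":20,"wz":62.3,"jaw":100}
    - {"dx":299,"dy":399,"dz":20,"wz":62.3,"jaw":100}
    - {"dx":299,"dy":399,"dz":20,"wz":62.3,"jaw":100}

```text
invalid input
```

Request:
jog_arm:
  targets:
    - {"dx":50,"dy":60,"dz":20,"wx":0,"wy":0,"wz":20,"jaw":100}
    - {"dx":100,"dy":120,"dz":20,"wx":0,"wy":0,"wz":40,"jaw":100}
    - {"dx":200,"dy":260,"dz":20,"wx":0,"wy":0,"wz":62.3,"jaw":100}
    - {"dx":299,"dy":399,"dz":20,"wx":0,"wy":0,"wz":62.3,"jaw":100}
    - {"dx":299,"dy":399,"dz":20,"wx":0,"wy":0,"wz":62.3,"jaw":100}
    - {"dx":299,"dy":399,"dz":20,"wx":0,"wy":0,"wz":62.3,"jaw":100}
    - {"dx":299,"dy":399,"dz":20,"wx":0,"wy":0,"wz":62.3,"jaw":100}
    - {"dx":299,"dy":399,"dz":20,"wx":0,"wy":0,"wz":62.3,"jaw":100}
    - {"dx":299,"dy":399,"dz":20,"wx":0,"wy":0,"wz":62.3,"jaw":100}
    - {"dx":299,"dy":399,"dz":20,"wx":0,"wy":0,"wz":62.3,"jaw":100}
    - {"dx":299,"dy":399,"dz":20,"wx":0,"wy":0,"wz":62.3,"jaw":100}
    - {"dx":299,"dy":399,"dz":20,"wx":0,"wy":0,"wz":62.3,"jaw":100}
  squeeze: 40

```text
clock: 1.9
position: [0.551, -0.1988, 0.2513]
tcp_rot: [[0.083, 0.997, 0.0], [0.997, -0.083, 0.0], [0.0, 0.0, -1.0]]
contact_force: [-0.7, -0.8, -0.1]
opening: 0.0855
```

Request:
jog_arm:
  targets:
    - {"dx":2,"dy":50,"dz":0,"wx":0,"wy":0,"wz":0,"jaw":100}
    - {"dx":4,"dy":100,"dz":0,"wx":0,"wy":0,"wz":0,"jaw":100}
    - {"dx":6,"dy":150,"dz":0,"wx":0,"wy":0,"wz":0,"jaw":100}
    - {"dx":8,"dy":200,"dz":0,"wx":0,"wy":0,"wz":0,"jaw":100}
    - {"dx":9,"dy":250,"dz":0,"wx":0,"wy":0,"wz":0,"jaw":100}
    - {"dx":9,"dy":300,"dz":0,"wx":0,"wy":0,"wz":0,"jaw":100}
    - {"dx":9,"dy":350,"dz":0,"wx":0,"wy":0,"wz":0,"jaw":100}
    - {"dx":9,"dy":400,"dz":0,"wx":0,"wy":0,"wz":0,"jaw":100}
    - {"dx":9,"dy":459,"dz":0,"wx":0,"wy":0,"wz":0,"jaw":100}
    - {"dx":9,"dy":459,"dz":0,"wx":0,"wy":0,"wz":0,"jaw":100}
    - {"dx":9,"dy":459,"dz":0,"wx":0,"wy":0,"wz":0,"jaw":100}

```text
clock: 3.0
position: [0.5591, 0.2592, 0.2511]
tcp_rot: [[0.085, 0.996, -0.0], [0.996, -0.085, -0.0], [-0.0, -0.0, -1.0]]
contact_force: [-0.7, -0.5, -0.0]
opening: 0.0856
```

Run:
```python
from h import *
s=read_state();print(s['position'],s['joint_positions'],s['contact_force'])
c=calibration('wrist');save('w1',snapshot('wrist'))
print('cam',-np.array(c['R']).T@np.array(c['t']))
print([(np.round(d['bbox']).tolist(),round(d['p'],2)) for d in recognise('wrist','rod_grip')])
save('s1',snapshot('scene'))
```

```text
[0.55906703 0.25919801 0.25105424] [-16.59102361  32.81650135 -17.67503367  90.92111513  11.17681632
  58.018745   -42.42016418] [-0.71065346 -0.48975338 -0.01859997]
cam [0.56559256 0.34165171 0.39394006]
[([238.0, 151.0, 49.0, 62.0], 0.9), ([235.0, 323.0, 10.0, 29.0], 0.69)]
```

View pics/w1.png

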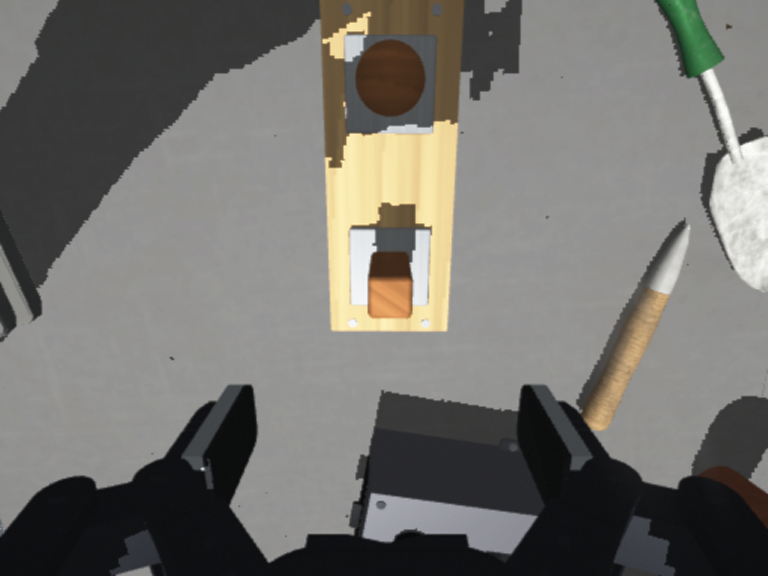

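View pics/s1.png

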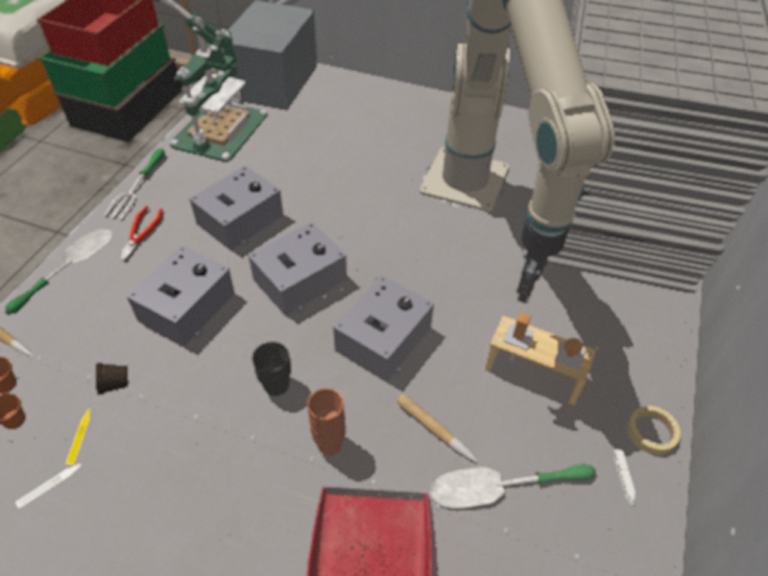

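The wrist view shows the square rod grip's top face near (390,300), 1.5x scaled, and its flange around (390,266). The ball knob is at (390,78).

Run:
```python
from h import *
f=lambda p:[(u/1.5-.2,v/1.5-.2) for u,v in p]
print('flange',rect('wrist',f([(350,227),(431,227),(428,305),(350,305)]),.106))
print('gtop',rect('wrist',f([(368,284),(412,284),(412,318),(368,318)]),.166))
print('rackbottomedge',[ray('wrist',*q,.1).round(4) for q in f([(332,331),(447,331),(460,122),(328,122)])])
```

```text
flange (array([0.562 , 0.2582]), array([51. , 52.3, 52. , 52.3]), array([ -5.2, -95.6, 174.8,  83.3]))
gtop (array([0.5615, 0.2562]), array([22.8, 19. , 23.4, 19. ]), array([ -5.2, -94.2, 174.8,  84. ]))
rackbottomedge [array([0.5179, 0.2144, 0.1   ]), array([0.5974, 0.2072, 0.1   ]), array([0.6117, 0.3422, 0.1   ]), array([0.5331, 0.3494, 0.1   ])]
```

Request:
jog_arm:
  targets:
    - {"dx":2.5,"dy":-1.5,"dz":-30,"wx":0,"wy":0,"wz":0,"jaw":100}
    - {"dx":2.5,"dy":-1.5,"dz":-60,"wx":0,"wy":0,"wz":0,"jaw":100}
    - {"dx":2.5,"dy":-1.5,"dz":-90,"wx":0,"wy":0,"wz":0,"jaw":100}
    - {"dx":2.5,"dy":-1.5,"dz":-115,"wx":0,"wy":0,"wz":0,"jaw":100}
    - {"dx":2.5,"dy":-1.5,"dz":-130,"wx":0,"wy":0,"wz":0,"jaw":100}
    - {"dx":2.5,"dy":-1.5,"dz":-130,"wx":0,"wy":0,"wz":0,"jaw":100}
    - {"dx":2.5,"dy":-1.5,"dz":-130,"wx":0,"wy":0,"wz":0,"jaw":60}
    - {"dx":2.5,"dy":-1.5,"dz":-130,"wx":0,"wy":0,"wz":0,"jaw":40}
    - {"dx":2.5,"dy":-1.5,"dz":-130,"wx":0,"wy":0,"wz":0,"jaw":10}
    - {"dx":2.5,"dy":-1.5,"dz":-130,"wx":0,"wy":0,"wz":0,"jaw":10}
    - {"dx":2.5,"dy":-1.5,"dz":-130,"wx":0,"wy":0,"wz":0,"jaw":0}
    - {"dx":2.5,"dy":-1.5,"dz":-130,"wx":0,"wy":0,"wz":0,"jaw":0}
    - {"dx":2.5,"dy":-1.5,"dz":-130,"wx":0,"wy":0,"wz":0,"jaw":0}
    - {"dx":2.5,"dy":-1.5,"dz":-130,"wx":0,"wy":0,"wz":0,"jaw":0}
  squeeze: 50

```text
clock: 4.55
position: [0.5621, 0.2573, 0.1223]
tcp_rot: [[0.086, 0.996, 0.001], [0.996, -0.086, 0.0], [0.001, 0.001, -1.0]]
contact_force: [-0.8, -0.6, 6.0]
opening: 0.023
```

Request:
jog_arm:
  targets:
    - {"dx":0,"dy":0,"dz":10,"wx":0,"wy":0,"wz":0,"jaw":0}
    - {"dx":0,"dy":0,"dz":30,"wx":0,"wy":0,"wz":0,"jaw":0}
    - {"dx":0,"dy":0,"dz":60,"wx":0,"wy":0,"wz":0,"jaw":0}
    - {"dx":0,"dy":0,"dz":90,"wx":0,"wy":0,"wz":0,"jaw":0}
    - {"dx":0,"dy":0,"dz":120,"wx":0,"wy":0,"wz":0,"jaw":0}
    - {"dx":0,"dy":0,"dz":140,"wx":0,"wy":0,"wz":0,"jaw":0}
    - {"dx":0,"dy":0,"dz":140,"wx":0,"wy":0,"wz":0,"jaw":0}
    - {"dx":0,"dy":0,"dz":140,"wx":0,"wy":0,"wz":0,"jaw":0}

```text
clock: 5.35
position: [0.5613, 0.2566, 0.2609]
tcp_rot: [[0.087, 0.996, -0.0], [0.996, -0.087, -0.0], [-0.001, -0.0, -1.0]]
contact_force: [-0.0, -1.1, -2.0]
opening: 0.0238
```

Run:
```python
from h import *
s=read_state();print(s['position'],s['contact_force'],s['opening'])
save('w2',snapshot('wrist'));save('s2',snapshot('scene')[120:280,200:420],3.5)
```

```text
[0.56133583 0.25664266 0.26087825] [-0.04792581 -1.12622333 -1.95568372] 0.0237890589208902
```

View pics/w2.png

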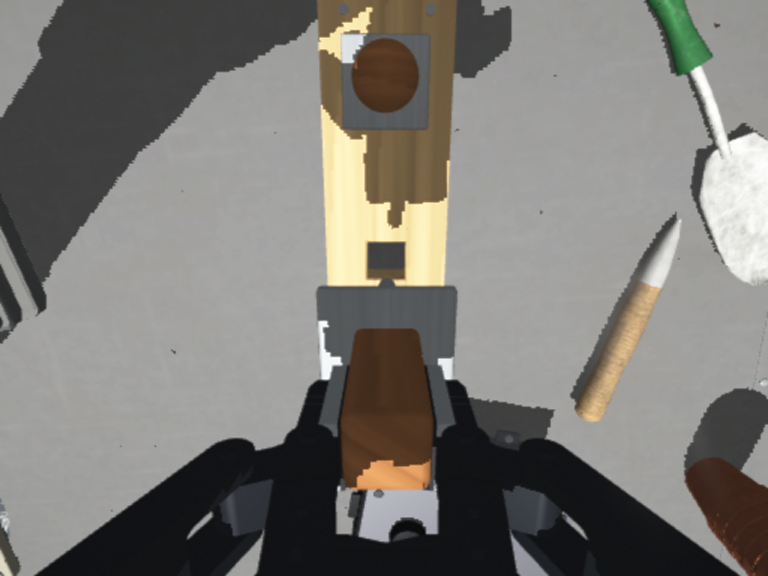

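View pics/s2.png

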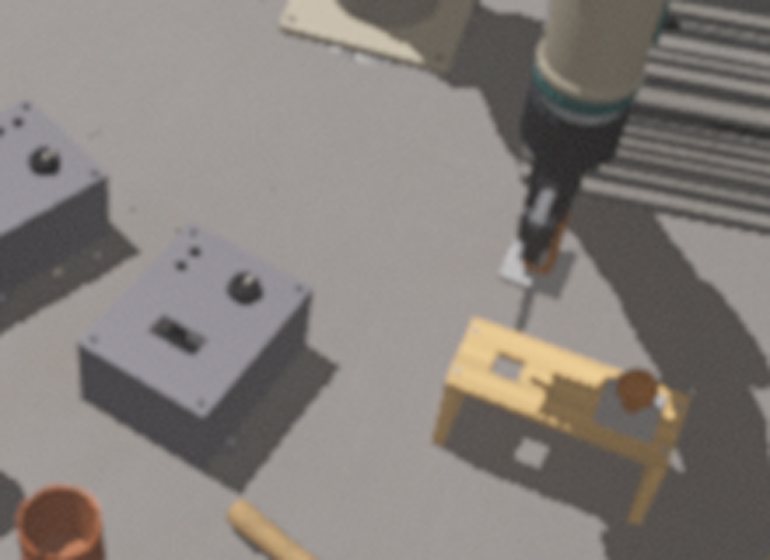

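Run:
```python
from h import *
f=lambda p:[(u/1.5-.2,v/1.5-.2) for u,v in p]
print('hole',rect('wrist',f([(367,242),(405,242),(405,279),(366,279)]),.1))
print('flange back corners',[ray('wrist',*q,.2446).round(4) for q in f([(318,288),(456,288)])])
print('griptop',[ray('wrist',*q,.3046).round(4) for q in f([(342,489),(432,489)])])
print('shaft tip far edge',[ray('wrist',*q,.1536).round(4) for q in f([(387,280)])])
print('ctl slot visible?')
```

```text
hole (array([0.5595, 0.2606]), array([25.4, 25.8, 26.8, 25.9]), array([ -4.9, -94.2, 175.1,  82.7]))
flange back corners [array([0.5382, 0.2901, 0.2446]), array([0.5878, 0.2858, 0.2446])]
griptop [array([0.5483, 0.2531, 0.3046]), array([0.5718, 0.2511, 0.3046])]
shaft tip far edge [array([0.5607, 0.2632, 0.1536])]
ctl slot visible?
```

Request:
jog_arm:
  targets:
    - {"dx":10,"dy":-40,"dz":0,"wx":0,"wy":0,"wz":0,"jaw":0}
    - {"dx":20,"dy":-80,"dz":0,"wx":0,"wy":0,"wz":0,"jaw":0}
    - {"dx":30,"dy":-120,"dz":0,"wx":0,"wy":0,"wz":0,"jaw":0}
    - {"dx":40,"dy":-160,"dz":0,"wx":0,"wy":0,"wz":0,"jaw":0}
    - {"dx":50,"dy":-200,"dz":0,"wx":0,"wy":0,"wz":0,"jaw":0}
    - {"dx":60,"dy":-240,"dz":0,"wx":0,"wy":0,"wz":0,"jaw":0}
    - {"dx":65,"dy":-270,"dz":0,"wx":0,"wy":0,"wz":0,"jaw":0}
    - {"dx":67,"dy":-287,"dz":0,"wx":0,"wy":0,"wz":0,"jaw":0}
    - {"dx":67,"dy":-287,"dz":0,"wx":0,"wy":0,"wz":0,"jaw":0}
    - {"dx":67,"dy":-287,"dz":0,"wx":0,"wy":0,"wz":0,"jaw":0}
    - {"dx":67,"dy":-287,"dz":0,"wx":0,"wy":0,"wz":0,"jaw":0}

```text
clock: 6.55
position: [0.6284, -0.027, 0.2611]
tcp_rot: [[0.083, 0.997, -0.001], [0.997, -0.083, 0.002], [0.002, -0.001, -1.0]]
contact_force: [-0.7, 1.2, -1.9]
opening: 0.0228
```

Run:
```python
from h import *
s=read_state();print(s['position'],s['contact_force'],s['opening'])
save('w3',snapshot('wrist'));save('s3',snapshot('scene')[120:270,200:400],4)
```

```text
[ 0.62839082 -0.02699535  0.26112055] [-0.69090806  1.19349109 -1.85168546] 0.02283032497074963
```

View pics/w3.png

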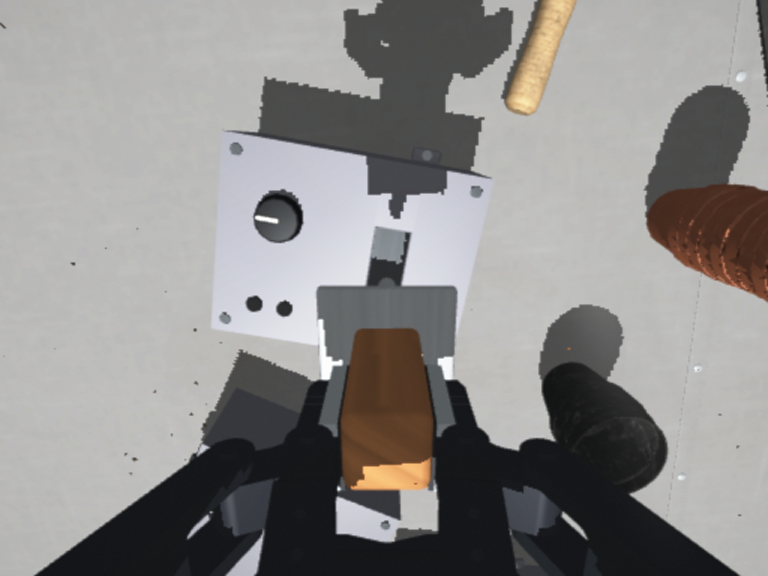

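View pics/s3.png

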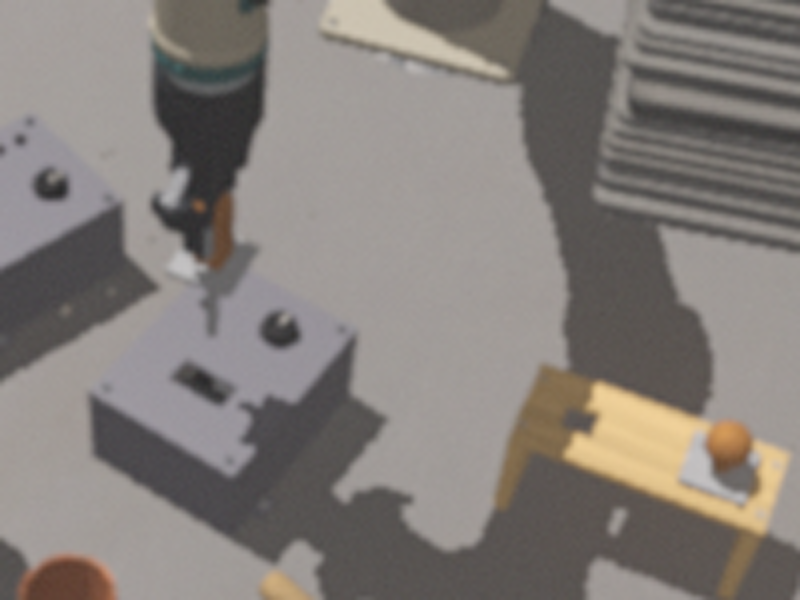

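The scene view shows the tip near (213,333) in the crop, above the box. The wrist view shows the slot's far edge at (376,227)-(411,232), in line with the rod.

Run:
```python
from h import *
f=lambda p:[(u/1.5-.2,v/1.5-.2) for u,v in p]
a,b=[ray('wrist',*q,.09)[:2] for q in f([(376,227),(411,232)])]
e=(b-a)/np.linalg.norm(b-a);n=np.array([e[1],-e[0]]);print(np.linalg.norm(b-a),np.degrees(np.arctan2(e[1],e[0])),'slot',(a+b)/2+n*.025)
for z in(.1536,.15): print('tip scene',ray('scene',200+213/4-.4,120+333/4-.4,z))
P=f([(236,149),(476,192),(224,318)]);print('screws',[ray('wrist',*q,.09).round(4) for q in P])
print('tip pred px wrist', proj('wrist',[.6284,-.027,.154])*1.5)
```

```text
0.02435776804650517 -12.96037322770964 slot [ 0.62906123 -0.02868567]
tip scene [ 0.62608751 -0.02272318  0.1536    ]
tip scene [ 0.62336109 -0.0236996   0.15      ]
screws [array([0.5365, 0.0569, 0.09  ]), array([0.6918, 0.0163, 0.09  ]), array([ 0.5055, -0.0592,  0.09  ])]
tip pred px wrist [386.97872048 290.062583  ]
```

Request:
jog_arm:
  targets:
    - {"dx":1,"dy":-3,"dz":-20,"wx":0,"wy":0,"wz":0,"jaw":0}
    - {"dx":1,"dy":-3,"dz":-40,"wx":0,"wy":0,"wz":0,"jaw":0}
    - {"dx":1,"dy":-3,"dz":-50,"wx":0,"wy":0,"wz":0,"jaw":0}
    - {"dx":1,"dy":-3,"dz":-56,"wx":0,"wy":0,"wz":0,"jaw":0}
    - {"dx":1,"dy":-3,"dz":-62,"wx":0,"wy":0,"wz":0,"jaw":0}
    - {"dx":1,"dy":-3,"dz":-68,"wx":0,"wy":0,"wz":0,"jaw":0}
    - {"dx":1,"dy":-3,"dz":-72,"wx":0,"wy":0,"wz":0,"jaw":0}
    - {"dx":1,"dy":-3,"dz":-72,"wx":0,"wy":0,"wz":0,"jaw":0}

```text
clock: 7.45
position: [0.6295, -0.033, 0.189]
tcp_rot: [[0.087, 0.996, -0.001], [0.996, -0.087, 0.0], [-0.0, -0.001, -1.0]]
contact_force: [-0.4, -0.0, -1.5]
opening: 0.0232
```

Run:
```python
from h import *
s=read_state();print(s['position'],s['contact_force'],s['opening'])
save('w4',snapshot('wrist'));save('s4',snapshot('scene')[150:270,200:360],5)
```

```text
[ 0.62951434 -0.03299081  0.18897362] [-0.37885324 -0.01067682 -1.47339537] 0.023191960160389907
```

View pics/s4.png

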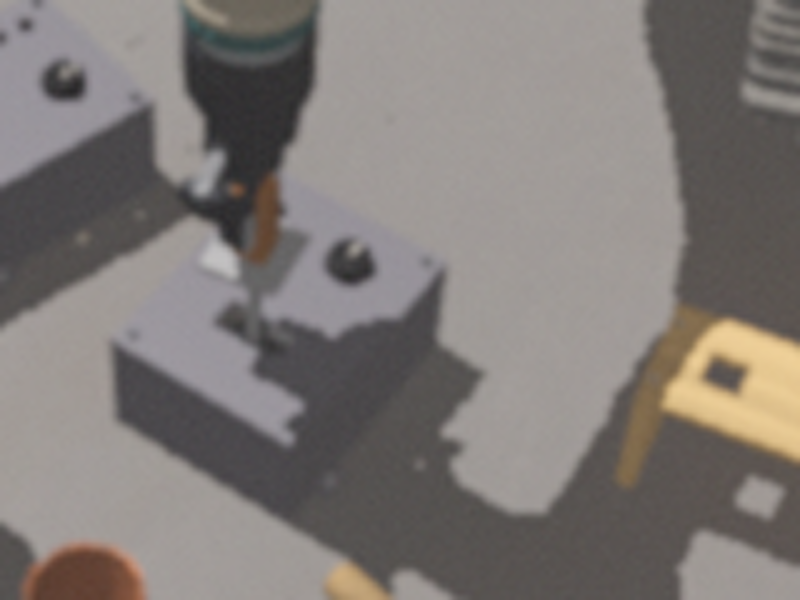

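View pics/w4.png

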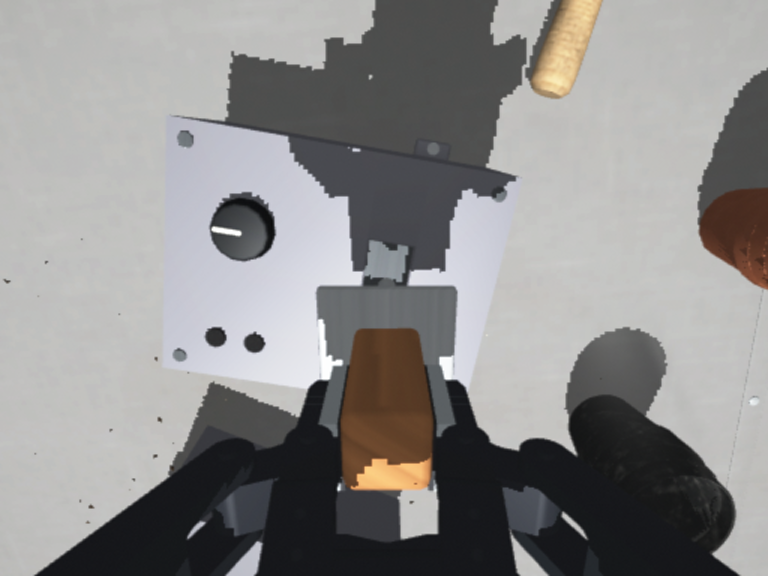

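The rod has entered the slot without contact. Next I press down.

Request:
jog_arm:
  targets:
    - {"dx":0,"dy":0,"dz":-6,"wx":0,"wy":0,"wz":0,"jaw":0}
    - {"dx":0,"dy":0,"dz":-12,"wx":0,"wy":0,"wz":0,"jaw":0}
    - {"dx":0,"dy":0,"dz":-18,"wx":0,"wy":0,"wz":0,"jaw":0}
    - {"dx":0,"dy":0,"dz":-24,"wx":0,"wy":0,"wz":0,"jaw":0}
    - {"dx":0,"dy":0,"dz":-28,"wx":0,"wy":0,"wz":0,"jaw":0}
    - {"dx":0,"dy":0,"dz":-32,"wx":0,"wy":0,"wz":0,"jaw":0}
    - {"dx":0,"dy":0,"dz":-35,"wx":0,"wy":0,"wz":0,"jaw":0}
    - {"dx":0,"dy":0,"dz":-37,"wx":0,"wy":0,"wz":0,"jaw":0}
    - {"dx":0,"dy":0,"dz":-39,"wx":0,"wy":0,"wz":0,"jaw":0}
    - {"dx":0,"dy":0,"dz":-40,"wx":0,"wy":0,"wz":0,"jaw":0}
    - {"dx":0,"dy":0,"dz":-41,"wx":0,"wy":0,"wz":0,"jaw":0}
    - {"dx":0,"dy":0,"dz":-41,"wx":0,"wy":0,"wz":0,"jaw":0}

```text
clock: 8.75
position: [0.6298, -0.033, 0.1482]
tcp_rot: [[0.087, 0.996, 0.0], [0.996, -0.087, 0.0], [0.0, 0.0, -1.0]]
contact_force: [-1.2, -0.7, 2.4]
opening: 0.0233
```

Run:
```python
from h import *
s=read_state();print(s['position'],s['contact_force'],s['opening'])
save('w5',snapshot('wrist'));save('t5',snapshot('top')[120:220,200:340],5)
print([(np.round(d['bbox']).tolist(),round(d['p'],2)) for d in recognise('top','battery_tray')])
```

```text
[ 0.62977839 -0.03299601  0.14824033] [-1.16626705 -0.67489093  2.36354075] 0.02326450554436255
[([376.0, 168.0, 2.0, 2.0], 0.59), ([234.0, 187.0, 9.0, 13.0], 0.48)]
```

View pics/t5.png

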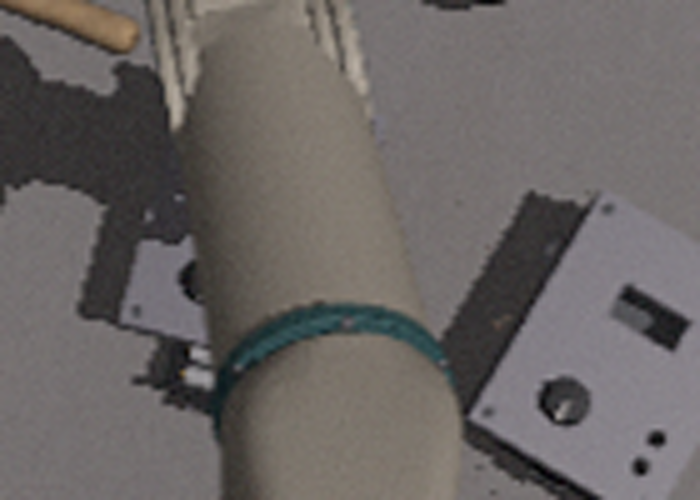

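View pics/w5.png

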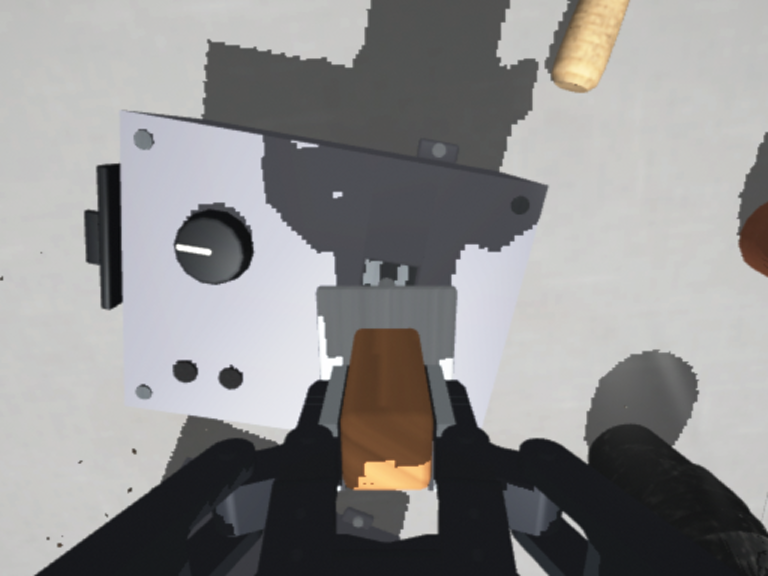

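The tray has sprung out: its black front shows at (110,235) in the wrist view and the batteries are visible in the top view. I'll withdraw and carry the rod back to the rack.

Request:
jog_arm:
  targets:
    - {"dx":0,"dy":0,"dz":15,"wx":0,"wy":0,"wz":0,"jaw":0}
    - {"dx":0,"dy":0,"dz":40,"wx":0,"wy":0,"wz":0,"jaw":0}
    - {"dx":0,"dy":0,"dz":70,"wx":0,"wy":0,"wz":0,"jaw":0}
    - {"dx":0,"dy":0,"dz":100,"wx":0,"wy":0,"wz":0,"jaw":0}
    - {"dx":0,"dy":0,"dz":115,"wx":0,"wy":0,"wz":0,"jaw":0}
    - {"dx":-8,"dy":35,"dz":115,"wx":0,"wy":0,"wz":0,"jaw":0}
    - {"dx":-17,"dy":70,"dz":115,"wx":0,"wy":0,"wz":0,"jaw":0}
    - {"dx":-26,"dy":110,"dz":115,"wx":0,"wy":0,"wz":0,"jaw":0}
    - {"dx":-35,"dy":150,"dz":115,"wx":0,"wy":0,"wz":0,"jaw":0}
    - {"dx":-45,"dy":190,"dz":115,"wx":0,"wy":0,"wz":0,"jaw":0}
    - {"dx":-55,"dy":230,"dz":115,"wx":0,"wy":0,"wz":0,"jaw":0}
    - {"dx":-63,"dy":265,"dz":115,"wx":0,"wy":0,"wz":0,"jaw":0}
    - {"dx":-69,"dy":285,"dz":115,"wx":0,"wy":0,"wz":0,"jaw":0}
    - {"dx":-69,"dy":291,"dz":115,"wx":0,"wy":0,"wz":0,"jaw":0}
    - {"dx":-69,"dy":291,"dz":115,"wx":0,"wy":0,"wz":0,"jaw":0}
    - {"dx":-69,"dy":291,"dz":115,"wx":0,"wy":0,"wz":0,"jaw":0}
    - {"dx":-69,"dy":291,"dz":115,"wx":0,"wy":0,"wz":0,"jaw":0}

```text
clock: 10.6
position: [0.5617, 0.2556, 0.2633]
tcp_rot: [[0.09, 0.996, 0.0], [0.996, -0.09, -0.001], [-0.001, 0.0, -1.0]]
contact_force: [0.5, 0.1, -1.1]
opening: 0.0233
```

Run:
```python
from h import *
s=read_state();print(s['position'],s['contact_force'],s['opening'])
save('w6',snapshot('wrist'));save('t6',snapshot('scene')[130:270,210:410],4)
```

```text
[0.56165784 0.25562261 0.26327144] [ 0.5430109   0.10705179 -1.14980653] 0.02328082170857195
```

View pics/t6.png

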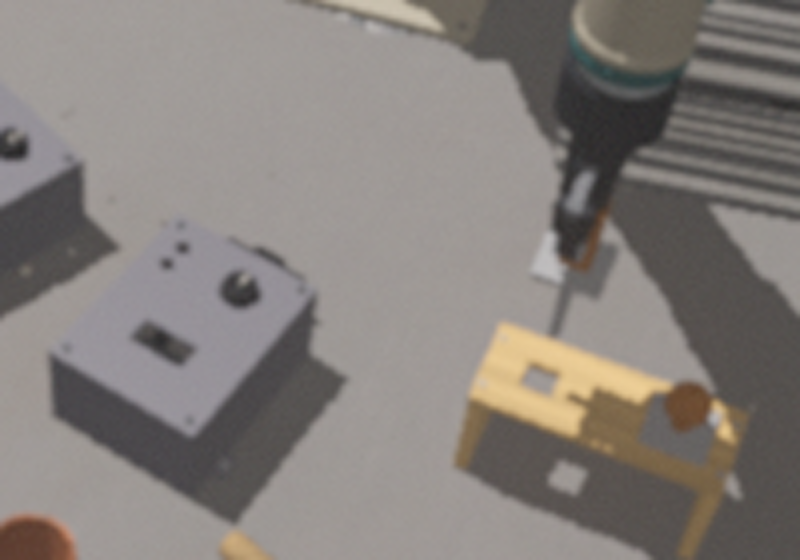

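View pics/w6.png

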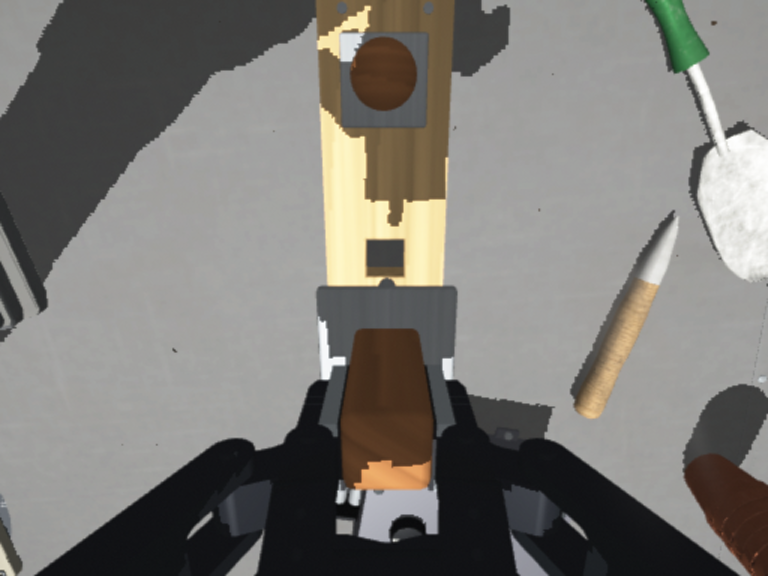

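Run:
```python
from h import *
g=lambda p:[(210+u/4-.4,130+v/4-.4) for u,v in p]
f=lambda p:[(u/1.5-.2,v/1.5-.2) for u,v in p]
print('tip',ray('scene',*g([(556,333)])[0],.156))
print('hole s',rect('scene',g([(528,359),(559,370),(549,393),(518,379)]),.1))
print('hole w',rect('wrist',f([(366,239),(404,239),(404,276),(365,276)]),.1))
print('tip w far',ray('wrist',*f([(387,279)])[0],.156))
```

```text
tip [0.55862494 0.26159775 0.156     ]
hole s (array([0.5585, 0.258 ]), array([25.2, 24.7, 26. , 22.1]), array([ 86.2,  -5.7, -99.7, 172.5]))
hole w (array([0.56  , 0.2619]), array([25.7, 26. , 27. , 26. ]), array([ -5.1, -94.4, 174.9,  82.5]))
tip w far [0.56169263 0.26348717 0.156     ]
```

Request:
jog_arm:
  targets:
    - {"dx":0,"dy":0,"dz":-25,"wx":0,"wy":0,"wz":0,"jaw":0}
    - {"dx":0,"dy":0,"dz":-42,"wx":0,"wy":0,"wz":0,"jaw":0}
    - {"dx":0,"dy":0,"dz":-50,"wx":0,"wy":0,"wz":0,"jaw":0}
    - {"dx":0,"dy":0,"dz":-55,"wx":0,"wy":0,"wz":0,"jaw":0}
    - {"dx":0,"dy":0,"dz":-60,"wx":0,"wy":0,"wz":0,"jaw":0}
    - {"dx":0,"dy":0,"dz":-65,"wx":0,"wy":0,"wz":0,"jaw":0}
    - {"dx":0,"dy":0,"dz":-70,"wx":0,"wy":0,"wz":0,"jaw":0}
    - {"dx":0,"dy":0,"dz":-70,"wx":0,"wy":0,"wz":0,"jaw":0}

```text
clock: 11.5
position: [0.5604, 0.2578, 0.1928]
tcp_rot: [[0.087, 0.996, -0.001], [0.996, -0.087, -0.0], [-0.0, -0.001, -1.0]]
contact_force: [-0.7, 0.2, -2.8]
opening: 0.0231
```

Run:
```python
from h import *
s=read_state();print(s['position'],s['contact_force'],s['opening'])
save('t7',snapshot('scene')[170:270,290:410],6)
```

```text
[0.56043724 0.25784361 0.19281098] [-0.67538302  0.19729173 -2.84640641] 0.0231091690687321
```

View pics/t7.png

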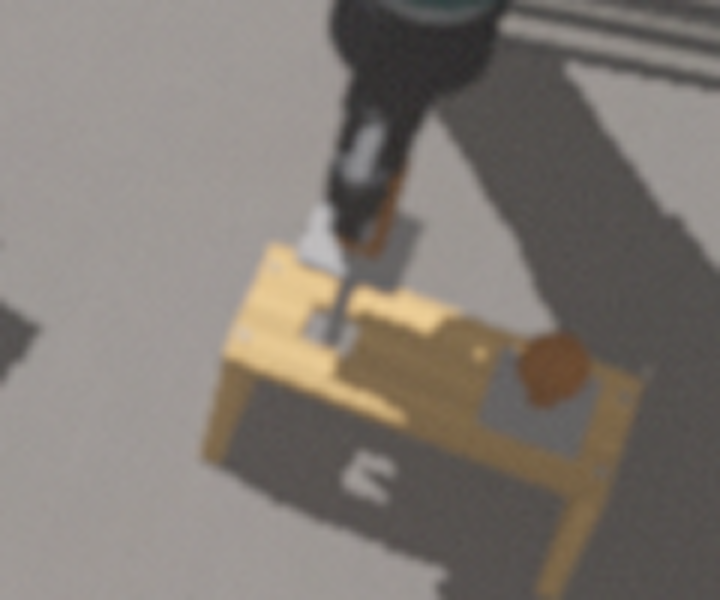

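The shaft is centred in the hole with no contact force, so I'll continue down.

Request:
jog_arm:
  targets:
    - {"dx":0,"dy":0,"dz":-15,"wx":0,"wy":0,"wz":0,"jaw":0}
    - {"dx":0,"dy":0,"dz":-30,"wx":0,"wy":0,"wz":0,"jaw":0}
    - {"dx":0,"dy":0,"dz":-45,"wx":0,"wy":0,"wz":0,"jaw":0}
    - {"dx":0,"dy":0,"dz":-55,"wx":0,"wy":0,"wz":0,"jaw":0}
    - {"dx":0,"dy":0,"dz":-61,"wx":0,"wy":0,"wz":0,"jaw":0}
    - {"dx":0,"dy":0,"dz":-65,"wx":0,"wy":0,"wz":0,"jaw":0}
    - {"dx":0,"dy":0,"dz":-68,"wx":0,"wy":0,"wz":0,"jaw":0}
    - {"dx":0,"dy":0,"dz":-69,"wx":0,"wy":0,"wz":0,"jaw":0}
    - {"dx":0,"dy":0,"dz":-69,"wx":0,"wy":0,"wz":0,"jaw":0}

```text
clock: 12.45
position: [0.5609, 0.2581, 0.1246]
tcp_rot: [[0.087, 0.996, 0.0], [0.996, -0.087, 0.0], [0.0, 0.0, -1.0]]
contact_force: [-0.4, -0.6, -2.0]
opening: 0.0237
```

Run:
```python
from h import *
s=read_state();print(s['position'],s['contact_force'],s['opening'])
save('t8',snapshot('scene')[170:270,290:410],6)
```

```text
[0.56092825 0.25806988 0.12455706] [-0.35730435 -0.63816983 -1.97569687] 0.02371931128555771
```

View pics/t8.png

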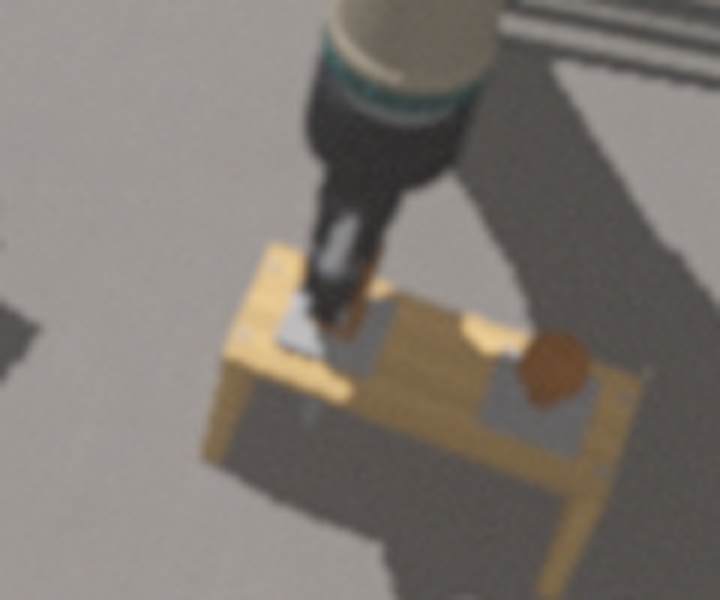

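Request:
jog_arm:
  targets:
    - {"dx":0,"dy":0,"dz":-1,"wx":0,"wy":0,"wz":0,"jaw":0}
    - {"dx":0,"dy":0,"dz":-2,"wx":0,"wy":0,"wz":0,"jaw":0}
    - {"dx":0,"dy":0,"dz":-2,"wx":0,"wy":0,"wz":0,"jaw":0}

```text
clock: 12.8
position: [0.5608, 0.258, 0.1223]
tcp_rot: [[0.087, 0.996, 0.0], [0.996, -0.087, 0.0], [0.0, 0.0, -1.0]]
contact_force: [0.7, 0.4, -2.7]
opening: 0.0232
```

Request:
jog_arm:
  targets:
    - {"dx":0,"dy":0,"dz":-1,"wx":0,"wy":0,"wz":0,"jaw":0}
    - {"dx":0,"dy":0,"dz":-1,"wx":0,"wy":0,"wz":0,"jaw":0}

```text
clock: 13.0
position: [0.5608, 0.258, 0.1223]
tcp_rot: [[0.087, 0.996, 0.0], [0.996, -0.087, -0.0], [0.0, 0.0, -1.0]]
contact_force: [-2.6, -1.4, 5.6]
opening: 0.0235
```

The flange is seated (+5.6 N at the same height as the grasp). Next I release and withdraw straight up.

Request:
jog_arm:
  targets:
    - {"dx":0,"dy":0,"dz":0,"wx":0,"wy":0,"wz":0,"jaw":35}
    - {"dx":0,"dy":0,"dz":0,"wx":0,"wy":0,"wz":0,"jaw":50}
    - {"dx":0,"dy":0,"dz":0,"wx":0,"wy":0,"wz":0,"jaw":75}
    - {"dx":0,"dy":0,"dz":0,"wx":0,"wy":0,"wz":0,"jaw":75}
    - {"dx":0,"dy":0,"dz":0,"wx":0,"wy":0,"wz":0,"jaw":75}
    - {"dx":0,"dy":0,"dz":0,"wx":0,"wy":0,"wz":0,"jaw":75}
    - {"dx":0,"dy":0,"dz":20,"wx":0,"wy":0,"wz":0,"jaw":75}
    - {"dx":0,"dy":0,"dz":45,"wx":0,"wy":0,"wz":0,"jaw":75}
    - {"dx":0,"dy":0,"dz":80,"wx":0,"wy":0,"wz":0,"jaw":75}
    - {"dx":0,"dy":0,"dz":120,"wx":0,"wy":0,"wz":0,"jaw":75}
    - {"dx":0,"dy":0,"dz":150,"wx":0,"wy":0,"wz":0,"jaw":75}
    - {"dx":0,"dy":0,"dz":150,"wx":0,"wy":0,"wz":0,"jaw":75}

```text
clock: 14.2
position: [0.5631, 0.2596, 0.2763]
tcp_rot: [[0.087, 0.996, 0.008], [0.996, -0.087, 0.004], [0.005, 0.008, -1.0]]
contact_force: [0.3, 0.6, -0.7]
opening: 0.0641
```

Run:
```python
from h import *
s=read_state();print(s['position'],s['contact_force'],s['opening'])
save('s9',snapshot('scene')[130:270,210:410],4);save('w9',snapshot('wrist'))
```

```text
[0.56310057 0.25962647 0.2763128 ] [ 0.34785575  0.57349685 -0.72101228] 0.06408328217800245
```

View pics/s9.png

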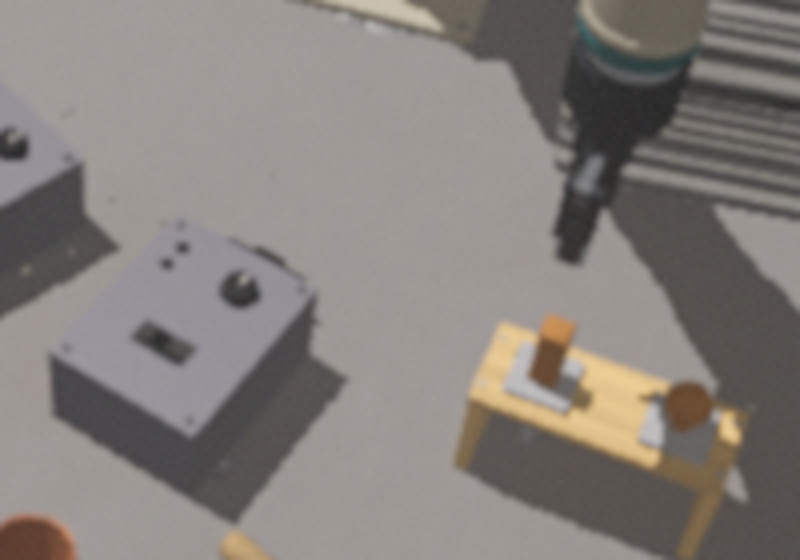

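View pics/w9.png

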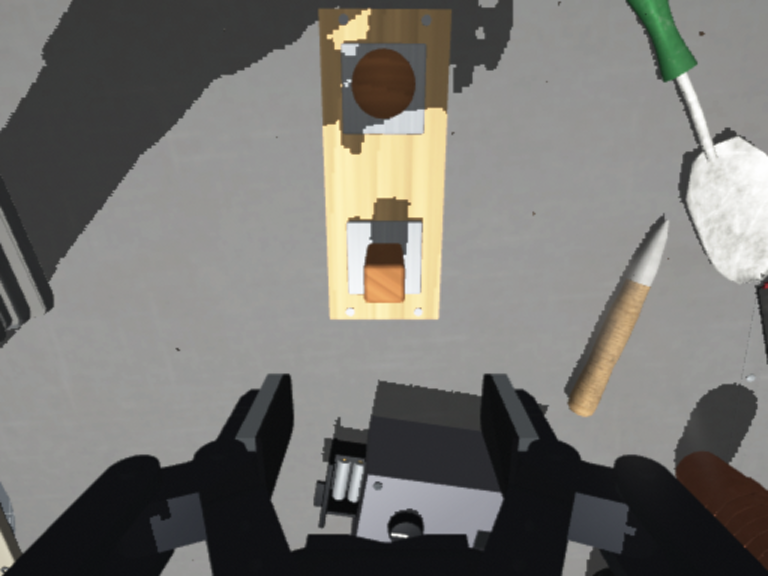

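The rod hangs upright in its hole, flange flat. The press is untouched, the tray is out with its batteries visible at (345,480), and the gripper is clear. A last still row lets things settle before I hand in.

Request:
jog_arm:
  targets:
    - {"dx":0,"dy":0,"dz":0,"wx":0,"wy":0,"wz":0,"jaw":75}
    - {"dx":0,"dy":0,"dz":0,"wx":0,"wy":0,"wz":0,"jaw":75}
    - {"dx":0,"dy":0,"dz":0,"wx":0,"wy":0,"wz":0,"jaw":75}

```text
clock: 14.6
position: [0.5603, 0.2577, 0.2701]
tcp_rot: [[0.087, 0.996, -0.002], [0.996, -0.087, -0.001], [-0.001, -0.002, -1.0]]
contact_force: [-0.1, -0.6, -0.2]
opening: 0.0638
```

Run:
```python
from h import *
print(read_state()['contact_force'],job_done())
```

```text
the job is handed in; nothing more can be done
[-0.12214215 -0.60098998 -0.20539312] None
```

The job is done and handed in at about 14.6 s, well under the 58 s limit. I took the release rod from the rack and pushed it straight down through the slot of the leftmost controller. The battery tray sprang out, and I hung the rod back in its own hole.

- **Tray:** the last wrist picture shows it out at the front, with the batteries visible. I judged this by eye and did not measure how far it had slid.
- **Rod:** it hangs upright with its flange flat on the rack. Just before release I felt about 5.6 N, at the same height where I had first gripped it.
- **Other tool:** the seed press was never touched and looks unmoved.
- **Forces:** the readings I took stayed at about 6 N or less, and the gripper was clear of everything at the end.
- **Disagreements:** the cameras put the slot, the rack hole and the rod tip 2–4 mm apart. I averaged them, which was within the clearances. The networks' tray detections in the top view while I was pressing were weak (p 0.59 or less, the best one a 2-pixel box), so I relied on the pictures.

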